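# Gauge the depth of a sample pot in the school laboratory

## Robot

A 6-joint arm with a two-finger parallel gripper is mounted at the origin on the work surface. World frame = base frame: x ahead of the robot, y to its left, z up, the work surface at z = 0. Lengths are in m, angles in rad, forces in N, time in s.
With the tool pointing down it reaches from about 0.375 to 0.925 m from the base axis. Payload 5.7 kg.
Tool frame: the origin (TCP) lies at the very end of the fingers, on their centre line; the grasp point (between the pads) lies 19 mm behind it; z points along the fingers, y is the line along which they close (so a half turn about z gives the same grasp; the last joint's range is limited). The gripper opens to 85 mm and grips with 20 to 120 N. Pads are 22 mm wide; open, the fingers measure 114 mm over their backs; the gripper's body (76 mm by 85 mm) begins 54 mm behind the grasp point. The pads swing forward as they close: fully open they stand 13 mm farther back than shut.
Start: joints at [0.987, 0.359, 1.51, -0, 1.272, -0.115], TCP at [0.271, 0.535, 0.231] pointing down, gripper open.
Joint ranges: [-2.97, 2.97], [-1.01, 2.36], [0.21, 2.38], [-0.96, 4.11], [0.2, 2.71], [-2.98, 2.98]. Speed limits (rad/s): [2.39, 2.39, 3.14, 3.14, 3.14, 3.14].

## Interface

Orientations are given as a unit quaternion [w, x, y, z].
In Python, from cell import arm, eyes, close_job, models gives the robot as it stands.
- The arm moves only by the shell command python3 -m handwheel 'ROWS' [FORCE]. ROWS is JSON, a list of rows, each a list of 7 numbers: the turn, a rotation vector about the tool's x, y, z in rad, then the shift along the tool's x, y, z in m, then the opening, from 0 (shut) to 1 (fully open). A call has 1 to 8 rows; each row is the pose to reach, as a shift and turn from the pose commanded when the call began, along the tool's axes at that moment; what a row does not reach only later rows make up. A row lasts 1/12 s, in which the tool goes at most 41.7 mm and 7.16 degrees, less where a joint would pass 70% of its speed; a pose out of reach is approached as far as the arm can. A call with a gripper value outside its range is refused whole. The fingers move at their own pace and stop on an object; FORCE is the grip in N (left out, the last holds). Time passes only in rows, so rows that repeat a pose let the fingers close. It gives the time, the measured TCP pose, the force, the opening and the grip force at its end, in the units of the state.
- arm.state(): the state, without advancing time (a new reading comes with each control period).
- eyes.capture(name): name is "scene" or "side" or "wrist"; returns a dict with "image" (480x640x3 uint8, red, green, blue), "z_map" (480x640 float32, m along the optical axis (not along the pixel's ray), 0 where there is no reading), "vertical_fov" (degrees; the focal length in pixels is half the picture's height over the tangent of half this angle, whatever the lens; pixels are square), "cx", "cy" (the principal point, pixels), "R" (3x3) and "t" (3): a world point X has camera coordinates R X + t; the wrist camera has in their place "tool_from_camera" (4x4, takes a point from camera to tool coordinates, whose origin is the TCP and whose axes are the flange's). Camera axes: x right, y down, z forward; pixel columns grow to the right and rows downward; lengths in m; the calibration is good to about 2 mm. A picture is of the moment at which its call begins: read the wrist's pose just before it.
- close_job(): hands the job in; it is judged then, once.
Trained networks look in a picture, given as the dict that the camera call returned (one of the last four; its "shot" number tells which), for a name from the list of things; names that differ only in an ending like _2 or _b are one class to them, and where a whole thing is asked for, a point or a joint stands for the part that bears it (a point fixed in the world has none). Each returns a list of dicts, best first, with "score" (0 to 1); they miss things now and then, are a little off and sometimes report something else, mostly with a low value. They report only what shows in the picture. A call takes as long as a camera call.
- models.cut_out(query, picture): "mask" (480x640 bool, what is visible of it) and "rect" ([left, top, right, bottom] in pixels, round what is visible of it).
The state is a dict: "time": time; "joint_pos": joint angles; "joint_velocities": joint speeds; "joint_efforts": joint torques, N m; "tool_pos": TCP position; "eef_rot": TCP orientation; "ft_force": force on the tool from outside, world axes, zero at the start; "ft_torque": the same for the moment, N m; "grip_width": finger opening in m; "gripper_force": force on a finger pad.
Only numpy, scipy, OpenCV 4.12 (cv2) and the standard library are available. Lean on these libraries where they do the work, as an engineer would, in place of code of your own. Each camera call takes 0.05 s, during which the arm holds its last target. There are 200 camera calls.

## Task

On the wooden depth gauge (the stand with the probe, not the like one with the glass funnel), take the probe by its square wooden grip, lower it until its tip touches the bottom of the white pot below, and leave it standing there. Then lock the slide by pressing the black tab on top of the gauge's column fully down. The pot stays standing where it is.

Things in the scene. Friction and masses are not known exactly. Their poses are not given: they have to be found in the camera images.
- probe: light-wood square grip 26 x 26 mm, 30 mm high, on an upright steel rod 8 mm thick. Origin: grip's centre; rod tip 175 mm below. z up; x, y square to the grip's sides, +x towards the gauge's column. Slides only vertically (110 mm down from its top), takes 1 to 3 N, stays where left. Fixed wooden arm under the grip: 26 mm wide, top 154 mm, brass guide to 159 mm above the table
- pot: open square white pot under the probe, 66 mm wide outside, 58 inside, 55 high, rim flange 82 wide; loose, on a wooden block whose height differs from run to run. Origin: centre of its underside, z up; inner floor 6 mm above the origin. A like pot stands alone on the table as a bystander
- lock_top (a point): centre of the top face of the lock tab: black, 34 x 34 mm, 10 mm thick, on a stem on top of the gauge's column, 85 mm from the probe's axis along the probe's +x; top face 188 mm above the table when up. z up
- lock (a joint): travel of the lock tab in m: 0 = up (open), 0.010 = fully down against its stop (locked). Moves straight down, needs about 4 N, and stays down by itself

How it is judged:
By the outcome, as a careful person would: the job done as asked, in the order asked, and still so for the second after the job is handed in, with the robot touching nothing.
It also fails if it takes over 35 s, if anything falls off the work surface, if the arm or the gripper's body presses on something with over 40 N, if the wrist force passes 120 N, or if a joint passes its speed limit or range.

## Working session

There is one attempt and no reset: what is moved stays moved. The work goes in short steps, Python scripts to look and compute and a shell command to move; the robot and the scene stay as the last step left them, time stands still between calls to the robot, and variables do not carry over. Pictures are saved under pics/ and viewed, at most 10 in all, crops included, and the job is handed in when it is done.

```bash
mkdir -p pics; cat > h.py <<'E'
import numpy as np, cv2
from cell import arm, eyes, close_job, models
from scipy.spatial.transform import Rotation as Ro
def cam(name):
    s=arm.state(); p=eyes.capture(name)
    f=240/np.tan(np.radians(p["vertical_fov"])/2)
    if name=="wrist":
        q=s["eef_rot"]; Rt=Ro.from_quat([q[1],q[2],q[3],q[0]]).as_matrix()
        T=np.array(p["tool_from_camera"]); A=Rt@T[:3,:3]; b=Rt@T[:3,3]+np.array(s["tool_pos"])
    else:
        A=np.array(p["R"]).T; b=-A@np.array(p["t"])
    v,u=np.mgrid[:480,:640]; z=p["z_map"]
    X=np.stack([(u-p["cx"])/f*z,(v-p["cy"])/f*z,z],-1)@A.T+b
    X[z==0]=np.nan
    return p,X
def save(p,n): cv2.imwrite("pics/"+n+".png",p["image"][:,:,::-1])
E
python3 - <<'E'
from h import *
print(arm.state())
for n in("scene","side"):
    p,X=cam(n); save(p,n)
    for q in("probe","pot","lock_top"):
        for d in models.cut_out(q,p)[:3]:
            P=X[d["mask"]]; P=P[~np.isnan(P[:,0])]
            if len(P): print(n,q,round(d["score"],2),d["rect"],np.round(np.median(P,0),3),np.round(np.percentile(P,[3,97],axis=0),3).tolist())
E
```

```text
{'time': 0.0, 'joint_pos': array([ 9.86926534e-01,  3.59499080e-01,  1.51146829e+00,  1.77263473e-05,
        1.27251968e+00, -1.15120418e-01]), 'joint_velocities': array([-2.49637177e-03,  9.49016794e-05,  1.03019991e-03, -8.98976511e-04,
        3.13512528e-04, -5.25638325e-04]), 'joint_efforts': array([-9.59418830e-04, -5.27618980e+01, -2.78619057e+01, -4.71041403e-04,
        1.33582260e-02, -1.02383919e-05]), 'tool_pos': array([0.27068236, 0.53468052, 0.23044349]), 'eef_rot': array([-3.32300545e-04,  2.32237252e-01,  9.72658708e-01, -8.87036753e-04]), 'ft_force': array([-0.46093763,  0.19276229,  0.13442465]), 'ft_torque': array([0.01832799, 0.01747381, 0.00777263]), 'gripper_force': 0.0, 'grip_width': 0.0853827650243388}
scene probe 0.65 [462.5, 224.2, 497.4, 306.8] [0.48  0.181 0.292] [[0.467, 0.169, 0.175], [0.491, 0.193, 0.307]]
scene pot 0.68 [420.3, 308.1, 482.0, 378.8] [0.469 0.197 0.074] [[0.435, 0.137, 0.029], [0.51, 0.226, 0.083]]
scene lock_top 0.65 [422.3, 321.3, 455.4, 354.5] [0.557 0.212 0.186] [[0.538, 0.194, 0.179], [0.573, 0.229, 0.188]]
side probe 0.66 [231.0, 121.3, 252.2, 193.3] [0.473 0.173 0.286] [[0.46, 0.162, 0.168], [0.488, 0.183, 0.308]]
side pot 0.84 [228.5, 208.1, 284.5, 255.1] [0.481 0.17  0.066] [[0.439, 0.136, 0.032], [0.523, 0.219, 0.085]]
side lock_top 0.78 [275.6, 159.0, 297.7, 176.6] [0.552 0.204 0.187] [[0.534, 0.19, 0.166], [0.572, 0.226, 0.19]]
```

View pics/scene.png

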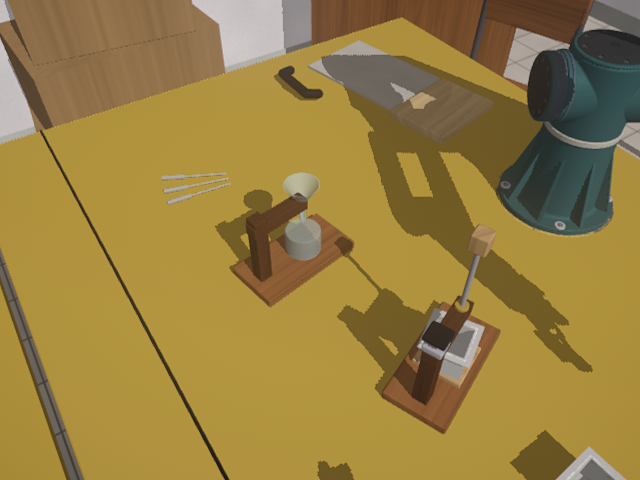

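View pics/side.png

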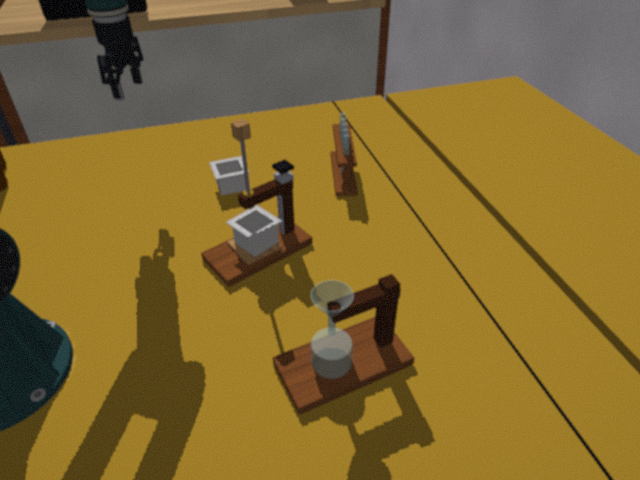

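The first picture shows the gauge at right: probe grip at about (482,240), lock tab at (438,335), and the pot under it. In the side picture the grip is at (240,130), the tab at (284,167) and the pot at (256,232). The pot further back is the bystander. The gauge's yaw is about 21° and the grip top is at about 0.307. I'll go above it first.

```bash
python3 -m handwheel '[[0,0,-0.1,-0.03,-0.02,-0.02,1],[0,0,-0.2,-0.06,-0.04,-0.04,1],[0,0,-0.3,-0.09,-0.06,-0.06,1],[0,0,-0.4,-0.12,-0.08,-0.08,1],[0,0,-0.5,-0.15,-0.1,-0.1,1],[0,0,-0.6,-0.18,-0.12,-0.12,1],[0,0,-0.72,-0.21,-0.14,-0.14,1],[0,0,-0.84,-0.24,-0.16,-0.16,1]]'
python3 - <<'E'
from h import *
s=arm.state();q=s["eef_rot"];R=Ro.from_quat([q[1],q[2],q[3],q[0]])
print(R.as_matrix().round(3))
print(R.inv().apply(np.array([.477,.178,.40])-s["tool_pos"]),s["joint_pos"])
E
```

```text
time: 1.07
tool_pos: [0.4116, 0.2858, 0.3905]
eef_rot: [0.0, -0.183, 0.983, 0.0]
ft_force: [1.3, -0.2, 0.4]
grip_width: 0.0851
gripper_force: 0.0
[[-0.933 -0.359  0.001]
 [-0.359  0.933  0.   ]
 [-0.001 -0.    -1.   ]]
[-0.0223138  -0.12407734 -0.00951127] [ 4.69051879e-01  1.01986937e-01  1.46664117e+00 -1.28012681e-04
  1.57218450e+00 -1.46911720e+00]
```

```bash
python3 -m handwheel '[[0,0,0,-0.006,-0.03,-0.003,1],[0,0,0,-0.012,-0.06,-0.006,1],[0,0,0,-0.018,-0.09,-0.01,1],[0,0,0,-0.022,-0.124,-0.01,1],[0,0,0,-0.022,-0.124,-0.01,1],[0,0,0,-0.022,-0.124,-0.01,1]]'
python3 - <<'E'
from h import *
p,X=cam("wrist"); save(p,"w1")
s=arm.state();q=s["eef_rot"];R=Ro.from_quat([q[1],q[2],q[3],q[0]])
for q in("probe","pot","lock_top"):
    for d in models.cut_out(q,p)[:2]:
        P=X[d["mask"]]; P=P[~np.isnan(P[:,0])]
        if not len(P): continue
        T=P[P[:,2]>np.percentile(P[:,2],90)-.004]
        r=cv2.minAreaRect((T[:,:2]*1000).astype(np.float32))
        print(q,round(d["score"],2),d["rect"],"top",T.mean(0).round(4),r, np.percentile(P,[3,97],axis=0).round(3).tolist())
        print(" tool", R.inv().apply(np.r_[np.array(r[0])/1000,T[:,2].mean()]-s["tool_pos"]).round(4))
E
```

```text
time: 1.57
tool_pos: [0.4762, 0.1779, 0.3991]
eef_rot: [-0.0, -0.178, 0.984, -0.0]
ft_force: [-0.2, 0.4, -0.1]
grip_width: 0.0855
gripper_force: 0.0
probe 0.98 [308.5, 203.3, 346.2, 263.3] top [0.4715 0.1782 0.3078] ((472.0968322753906, 178.24002075195312), (25.817073822021484, 25.50849151611328), 21.45818519592285) [[0.457, 0.165, 0.183], [0.484, 0.191, 0.309]]
 tool [0.0035 0.0005 0.0912]
pot 0.56 [288.9, 166.3, 359.7, 232.3] top [0.4697 0.1778 0.0843] ((478.1455078125, 180.93373107910156), (82.22979736328125, 82.07743072509766), 29.386363983154297) [[0.433, 0.135, 0.034], [0.517, 0.226, 0.085]]
 tool [-0.0032  0.0008  0.3147]
lock_top 0.55 [310.8, 272.0, 346.4, 306.8] top [0.5502 0.2103 0.1887] ((550.787109375, 210.677001953125), (33.90266036987305, 33.44595718383789), 21.151105880737305) [[0.533, 0.193, 0.185], [0.567, 0.227, 0.19]]
 tool [-0.0816  0.0031  0.2103]
```

View pics/w1.png

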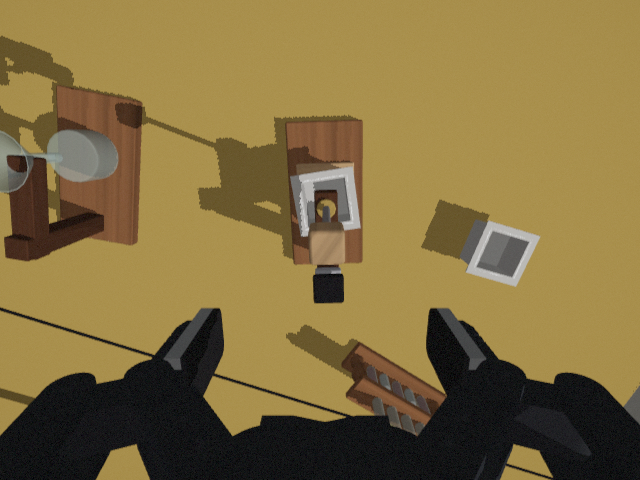

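The wrist view has the grip at (327,243), the tab at (329,287) and the pot (slightly turned) around (325,200). The tool is aligned to within 1°, and the probe axis is well inside the pot. Next: descend and grasp.

```bash
python3 -m handwheel '[[0,0,-0.015,0.0035,0.0005,0.03,1],[0,0,-0.015,0.0035,0.0005,0.06,1],[0,0,-0.015,0.0035,0.0005,0.09,1],[0,0,-0.015,0.0035,0.0005,0.11,1],[0,0,-0.015,0.0035,0.0005,0.122,1],[0,0,-0.015,0.0035,0.0005,0.122,1],[0,0,-0.015,0.0035,0.0005,0.122,1]]'
python3 -m handwheel '[[0,0,0,0,0,0,0.2],[0,0,0,0,0,0,0.2],[0,0,0,0,0,0,0.2],[0,0,0,0,0,0,0.2],[0,0,0,0,0,0,0.2],[0,0,0,0,0,0,0.2],[0,0,0,0,0,0,0.2],[0,0,0,0,0,0,0.2]]' 40
```

```text
time: 2.35
tool_pos: [0.4714, 0.1794, 0.2769]
eef_rot: [-0.001, -0.188, 0.982, 0.0]
ft_force: [0.0, 0.2, -0.2]
grip_width: 0.0854
gripper_force: 0.0
time: 3.02
tool_pos: [0.4727, 0.178, 0.2774]
eef_rot: [0.0, -0.187, 0.982, -0.001]
ft_force: [2.9, -4.5, 0.4]
grip_width: 0.0253
gripper_force: 45.3
```

```bash
python3 -m handwheel '[[0,0,0,0,0,0.01,0.2],[0,0,0,0,0,0.02,0.2],[0,0,0,0,0,0.03,0.2],[0,0,0,0,0,0.04,0.2],[0,0,0,0,0,0.05,0.2],[0,0,0,0,0,0.06,0.2],[0,0,0,0,0,0.068,0.2],[0,0,0,0,0,0.072,0.2]]'
python3 -m handwheel '[[0,0,0,0,0,0.0,0.2],[0,0,0,0,0,0.002,0.2],[0,0,0,0,0,0.002,0.2],[0,0,0,0,0,0.004,0.2],[0,0,0,0,0,0.004,0.2]]'
python3 - <<'E'
from h import *
for n in("scene","wrist"):
    p,X=cam(n); save(p,n+"3")
    for q in("probe","pot"):
        for d in models.cut_out(q,p)[:1]:
            P=X[d["mask"]]; P=P[~np.isnan(P[:,0])]
            print(n,q,round(d["score"],2),d["rect"],np.percentile(P,[3,97],axis=0).round(3).tolist())
E
```

```text
time: 3.68
tool_pos: [0.4727, 0.178, 0.2039]
eef_rot: [0.0, -0.187, 0.982, -0.001]
ft_force: [3.3, -4.8, 1.3]
grip_width: 0.0254
gripper_force: 45.3
time: 4.1
tool_pos: [0.4727, 0.178, 0.2004]
eef_rot: [0.0, -0.187, 0.982, -0.001]
ft_force: [3.0, -4.0, -2.5]
grip_width: 0.0255
gripper_force: 45.0
scene probe 0.71 [458.5, 266.4, 480.6, 306.4] [[0.467, 0.169, 0.166], [0.491, 0.193, 0.23]]
scene pot 0.42 [423.5, 320.5, 452.8, 352.2] [[0.538, 0.195, 0.181], [0.573, 0.229, 0.188]]
wrist probe 0.71 [290.9, 226.0, 361.6, 377.3] [[0.457, 0.164, 0.164], [0.484, 0.19, 0.231]]
wrist pot 0.93 [262.9, 190.6, 379.9, 292.6] [[0.432, 0.135, 0.034], [0.517, 0.225, 0.085]]
```

```bash
for i in 1; do python3 -m handwheel '[[0,0,0,0,0,0.001,0.2],[0,0,0,0,0,0.002,0.2],[0,0,0,0,0,0.002,0.2]]'; done
python3 -m handwheel '[[0,0,0,0,0,0.001,0.2],[0,0,0,0,0,0.001,0.2],[0,0,0,0,0,0.001,0.2]]'

```

```text
time: 4.65
tool_pos: [0.4727, 0.178, 0.1985]
eef_rot: [0.0, -0.187, 0.982, -0.001]
ft_force: [2.6, -4.3, -0.8]
grip_width: 0.0258
gripper_force: 45.2
time: 4.9
tool_pos: [0.4727, 0.178, 0.1976]
eef_rot: [0.0, -0.187, 0.982, -0.001]
ft_force: [2.4, -4.7, -0.6]
grip_width: 0.0253
gripper_force: 45.2
```

```bash

python3 -m handwheel '[[0,0,0,0,0,0.001,0.2],[0,0,0,0,0,0.001,0.2],[0,0,0,0,0,0.001,0.2]]'
python3 -m handwheel '[[0,0,0,0,0,0.001,0.2],[0,0,0,0,0,0.001,0.2],[0,0,0,0,0,0.001,0.2]]'

```

```text
time: 5.15
tool_pos: [0.4727, 0.178, 0.1966]
eef_rot: [0.0, -0.187, 0.982, -0.001]
ft_force: [1.7, -4.4, 0.1]
grip_width: 0.0253
gripper_force: 45.2
time: 5.4
tool_pos: [0.4727, 0.178, 0.1956]
eef_rot: [0.0, -0.187, 0.982, -0.001]
ft_force: [2.5, -5.6, -0.7]
grip_width: 0.0254
gripper_force: 45.2
```

```bash

python3 -m handwheel '[[0,0,0,0,0,0.001,0.2],[0,0,0,0,0,0.001,0.2],[0,0,0,0,0,0.001,0.2]]'
python3 -m handwheel '[[0,0,0,0,0,0.001,0.2],[0,0,0,0,0,0.001,0.2],[0,0,0,0,0,0.001,0.2]]'

```

```text
time: 5.65
tool_pos: [0.4727, 0.178, 0.1946]
eef_rot: [0.0, -0.187, 0.982, -0.001]
ft_force: [2.6, -5.3, 0.2]
grip_width: 0.0255
gripper_force: 45.2
time: 5.9
tool_pos: [0.4727, 0.1781, 0.194]
eef_rot: [0.0, -0.187, 0.982, -0.001]
ft_force: [2.3, -5.7, 4.4]
grip_width: 0.0256
gripper_force: 45.8
```

Contact shows: the force has jumped and the tool lags. I'll confirm with one small push, then let go.

```bash

python3 -m handwheel '[[0,0,0,0,0,0.0007,0.2],[0,0,0,0,0,0.0007,0.2],[0,0,0,0,0,0.0007,0.2]]'

```

```text
time: 6.15
tool_pos: [0.4727, 0.178, 0.1938]
eef_rot: [0.0, -0.187, 0.982, -0.001]
ft_force: [-0.4, -4.7, 7.3]
grip_width: 0.0253
gripper_force: 46.4
```

```bash

python3 -m handwheel '[[0,0,0,0,0,0,1],[0,0,0,0,0,0,1],[0,0,0,0,0,0,1],[0,0,0,0,0,0,1],[0,0,0,0,0,0,1],[0,0,0,0,0,0,1]]'
python3 -m handwheel '[[0,0,0,0,0,-0.02,1],[0,0,0,0,0,-0.05,1],[0,0,0,0,0,-0.08,1],[0,0,0,0,0,-0.1,1],[0,0,0,0,0,-0.1,1],[0,0,0,0,0,-0.1,1]]'
python3 - <<'E'
from h import *
s=arm.state();q=s["eef_rot"];R=Ro.from_quat([q[1],q[2],q[3],q[0]])
for n in("scene","side","wrist"):
    p,X=cam(n); save(p,n+"4")
    for q in("probe","pot","lock_top"):
      for d in models.cut_out(q,p)[:1]:
        P=X[d["mask"]]; P=P[~np.isnan(P[:,0])]
        T=P[P[:,2]>np.percentile(P[:,2],90)-.004]
        r=cv2.minAreaRect((T[:,:2]*1000).astype(np.float32))
        print(n,q,round(d["score"],2),d["rect"],r,"topz",np.median(T[:,2]).round(4),R.inv().apply(np.r_[np.array(r[0])/1000,np.median(T[:,2])]-s["tool_pos"]).round(4))
E
```

```text
time: 6.65
tool_pos: [0.472, 0.1787, 0.1932]
eef_rot: [-0.0, -0.187, 0.982, 0.0]
ft_force: [-0.7, -0.3, -0.4]
grip_width: 0.0855
gripper_force: 0.0
time: 7.15
tool_pos: [0.4729, 0.1788, 0.2946]
eef_rot: [0.001, -0.187, 0.982, 0.0]
ft_force: [0.1, -0.1, -0.5]
grip_width: 0.0851
gripper_force: 0.0
scene probe 0.85 [451.4, 266.1, 485.6, 351.9] ((476.4947509765625, 178.90753173828125), (27.83423614501953, 25.816282272338867), 21.09552764892578) topz 0.2218 [-0.0032 -0.0012  0.0728]
scene pot 0.77 [417.3, 308.9, 484.6, 378.3] ((503.2252502441406, 192.56744384765625), (134.94705200195312, 81.97301483154297), 29.514972686767578) topz 0.0813 [-0.0327  0.0017  0.2133]
scene lock_top 0.78 [424.6, 322.8, 455.3, 350.5] ((554.47314453125, 211.04385375976562), (34.50082015991211, 32.813480377197266), 21.670515060424805) topz 0.1864 [-0.0874 -0.      0.1084]
side probe 0.84 [236.8, 162.0, 256.8, 232.8] ((473.33685302734375, 176.75558471679688), (25.864526748657227, 26.99688720703125), 26.764760971069336) topz 0.2236 [ 0.0006 -0.002   0.071 ]
side pot 0.72 [226.3, 208.6, 280.8, 255.3] ((478.90933227
[... 169 characters left out ...]
6.9] ((552.028564453125, 208.2122344970703), (34.388641357421875, 35.689002990722656), 24.89114761352539) topz 0.1882 [-0.0841 -0.0017  0.1066]
wrist probe 0.84 [303.7, 207.9, 344.5, 282.7] ((472.3880615234375, 178.5169219970703), (26.33018684387207, 25.775157928466797), 22.313705444335938) topz 0.2242 [ 0.0008 -0.0001  0.0704]
wrist pot 0.96 [277.9, 177.5, 366.5, 262.6] ((478.2082824707031, 180.80709838867188), (82.68218994140625, 82.10267639160156), 29.354679107666016) topz 0.0838 [-0.0051 -0.      0.2108]
wrist lock_top 0.9 [304.6, 322.1, 346.4, 365.1] ((550.545166015625, 210.52369689941406), (34.1065673828125, 33.712589263916016), 23.591670989990234) topz 0.1888 [-0.0836  0.001   0.106 ]
```

View pics/side4.png

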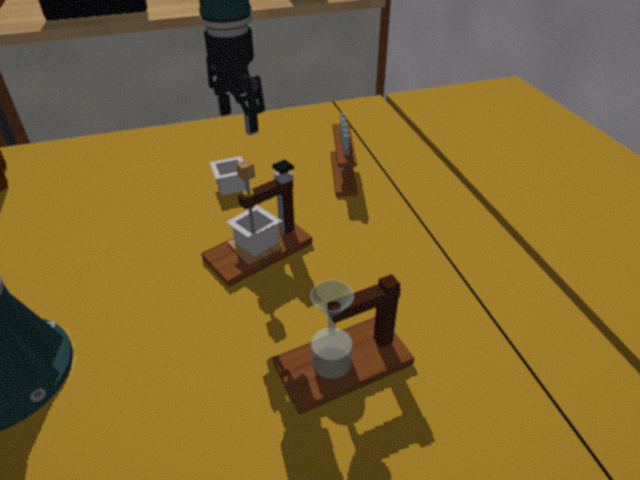

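The side view shows the probe down in the pot (grip (246,172), rod into the pot at (252,225)) and the pot unmoved. The grip's travel of 83.6 mm matches the commanded travel, so release didn't lift it. Now the lock, with closed fingers.

```bash

python3 -m handwheel '[[0,0,0,-0.03,0,0,0],[0,0,0,-0.06,0,0,0],[0,0,0,-0.084,0,0,0],[0,0,0,-0.084,0,0.02,0],[0,0,0,-0.084,0,0.05,0],[0,0,0,-0.084,0,0.075,0],[0,0,0,-0.084,0,0.09,0],[0,0,0,-0.084,0,0.09,0]]'
python3 -m handwheel '[[0,0,0,0,0,0,0],[0,0,0,0,0,0,0],[0,0,0,0,0,0.003,0],[0,0,0,0,0,0.006,0],[0,0,0,0,0,0.009,0],[0,0,0,0,0,0.012,0],[0,0,0,0,0,0.015,0],[0,0,0,0,0,0.018,0]]'
```

```text
time: 8.42
tool_pos: [0.5476, 0.2088, 0.1995]
eef_rot: [-0.004, -0.187, 0.982, -0.0]
ft_force: [-0.9, -0.1, 0.8]
grip_width: 0.0003
gripper_force: 0.0
time: 9.08
tool_pos: [0.5503, 0.2094, 0.1855]
eef_rot: [0.0, -0.187, 0.982, -0.0]
ft_force: [-0.6, -0.7, 3.8]
grip_width: -0.0004
gripper_force: 1.9
```

Contact with the tab is at about 0.188, so the stop should be at about 0.178.

```bash

python3 -m handwheel '[[0,0,0,0,0,0.002,0],[0,0,0,0,0,0.004,0],[0,0,0,0,0,0.004,0],[0,0,0,0,0,0.005,0],[0,0,0,0,0,0.005,0]]'
python3 -m handwheel '[[0,0,0,0,0,0.001,0],[0,0,0,0,0,0.001,0],[0,0,0,0,0,0.001,0]]'
```

```text
time: 9.5
tool_pos: [0.5502, 0.2094, 0.1803]
eef_rot: [-0.0, -0.187, 0.982, -0.0]
ft_force: [-0.1, 0.2, 1.5]
grip_width: 0.0
gripper_force: 0.8
time: 9.75
tool_pos: [0.5502, 0.2094, 0.1794]
eef_rot: [-0.0, -0.187, 0.982, -0.0]
ft_force: [-1.1, -0.9, 2.7]
grip_width: -0.0003
gripper_force: 1.2
```

```bash

python3 -m handwheel '[[0,0,0,0,0,0.001,0],[0,0,0,0,0,0.001,0],[0,0,0,0,0,0.001,0]]'
python3 -m handwheel '[[0,0,0,0,0,0.001,0],[0,0,0,0,0,0.001,0],[0,0,0,0,0,0.001,0]]'
```

```text
time: 10.0
tool_pos: [0.5502, 0.2094, 0.1784]
eef_rot: [-0.0, -0.187, 0.982, -0.0]
ft_force: [0.1, 0.2, 2.2]
grip_width: 0.0002
gripper_force: 1.3
time: 10.25
tool_pos: [0.5502, 0.2094, 0.178]
eef_rot: [0.0, -0.187, 0.982, -0.0]
ft_force: [-2.7, -1.6, 6.9]
grip_width: 0.0003
gripper_force: 3.7
```

The force is rising at 0.178. One more millimetre to confirm the stop, then retreat and check.

```bash

python3 -m handwheel '[[0,0,0,0,0,0.001,0],[0,0,0,0,0,0.001,0],[0,0,0,0,0,0.001,0]]'
python3 -m handwheel '[[0,0,0,0,0,-0.02,0],[0,0,0,0,0,-0.05,0],[0,0,0,0,0,-0.08,0],[0,0,0,0,0,-0.11,0],[0,0,0,0,0,-0.11,0],[0,0,0,0,0,-0.11,0]]'
python3 - <<'E'
from h import *
for n in("scene","side","wrist"):
    p,X=cam(n); save(p,n+"5")
    for q in("probe","pot","lock_top"):
      for d in models.cut_out(q,p)[:1]:
        P=X[d["mask"]]; P=P[~np.isnan(P[:,0])]
        T=P[P[:,2]>np.percentile(P[:,2],90)-.004]
        r=cv2.minAreaRect((T[:,:2]*1000).astype(np.float32))
        print(n,q,round(d["score"],2),np.round(r[0]),"topz",np.median(T[:,2]).round(4))
E
```

```text
time: 10.5
tool_pos: [0.5503, 0.2094, 0.1779]
eef_rot: [0.0, -0.187, 0.982, -0.0]
ft_force: [-3.7, -1.0, 14.1]
grip_width: 0.0001
gripper_force: 7.0
time: 11.0
tool_pos: [0.5515, 0.2098, 0.2882]
eef_rot: [0.002, -0.187, 0.982, 0.0]
ft_force: [0.0, -0.2, -0.6]
grip_width: -0.0002
gripper_force: 0.0
scene probe 0.98 [514. 206.] topz 0.2219
scene pot 0.73 [503. 192.] topz 0.0815
scene lock_top 0.89 [555. 211.] topz 0.1763
side probe 0.94 [473. 177.] topz 0.2234
side pot 0.69 [478. 180.] topz 0.0832
side lock_top 0.53 [552. 208.] topz 0.1782
wrist probe 0.79 [472. 179.] topz 0.2241
wrist pot 0.64 [478. 181.] topz 0.0838
wrist lock_top 0.67 [551. 211.] topz 0.1787
```

View pics/side5.png

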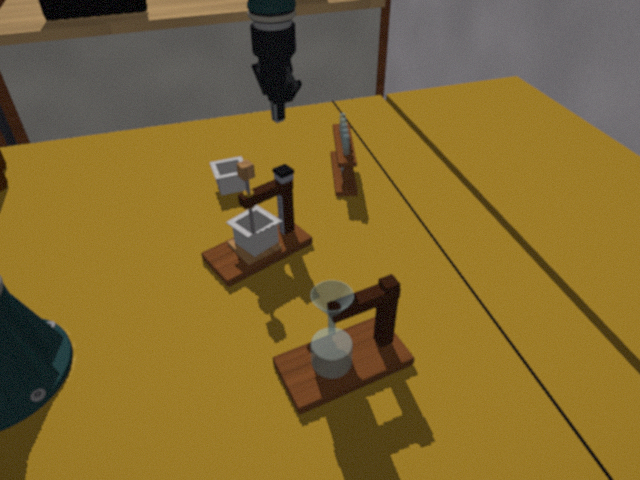

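The picture shows the tab (284,172) down on the column, the probe grip (246,171) low and the pot (256,230) in its place. The tab dropped 10 mm in all three views and the robot is clear.

```bash
python3 -c "
from cell import close_job
print(close_job())"
```

```text
the job is handed in; nothing more can be done
None
```

The probe is standing on the bottom of the pot, the lock tab is pressed fully down (10 mm), the pot has not moved, and the job was handed in at about 11 s on the robot's clock.

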